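# Set the bridge-position gauge over a violin and hold it on its mark

### The job

The bridge of this violin is to be marked out with the gauge on its work board. While the gauge's telescoping arm is still locked, take the brass pointer pin out of the tool block and drop it point down through the eye at the end of the arm until its flange sits on the eye. Then press the lock button on the sleeve fully in, draw the arm out by its wooden thumb grip until the third long scale line stands at the mouth of the sleeve, and finish still holding the grip there against the arm's return spring, because I will pencil the spot while you hold; do not bump the violin, and leave everything else on the bench where it is.

Things in the scene. Friction and masses are not known exactly. Their poses are not given: they have to be found in the camera images.
- pin_handle (a point): Brass pointer pin standing point down in one of the tool block's three holes. From below: 11 mm taper, 8 mm round shank, at 47 mm a flange 19 mm wide and 4 mm thick, then a ribbed straight handle 14 mm in diameter, 45 mm long. This point is the handle's middle, 26.5 mm above the flange's underside, 73.5 mm above the tip; z is up the pin. It must rise 48 mm to clear its hole. Mass 50 to 90 g.
- tool_block: Wooden block fixed to the bench, 60 x 150 mm and 60 mm high, origin at the centre of its underside; three 10 mm holes 52 mm deep in a row along its y axis, 45 mm apart. The pin, an awl and a dowel stand in them in any order: close the fingers across the row (along the block's x) to stay clear of the neighbours.
- eye (a point): Eye at the outer end of the gauge arm: upright steel ring, 28 mm outside diameter, 18 mm high, hole 11 mm in diameter, open above and below. This point is the centre of its top face, 142 mm above the bench. With the pin home its flange rests on this face: the middle of its handle is then 26.5 mm above it, and its tip about 9 mm above the violin.
- lock_button (a joint): Round black button, 22 mm in diameter, standing 10 mm proud on the flat top of the sleeve, 45 mm behind its mouth. Value: metres pressed down, 0 = out (arm locked), 0.0065 = fully in (arm free). It yields to about 3 N and then stays in by itself; it does not spring back and the arm stays free.
- button_top (a point): Centre of the button's top face (158 mm above the bench when out, 151.5 mm when fully in). Press straight down.
- gauge_arm (a joint): Telescoping arm: an 18 mm square steel bar sliding level out of the sleeve. Value: metres drawn out, 0 = home, 0.150 = end of travel; 0.120 puts the third long line at the mouth. Locked at home (2 mm of play) until the button is in. A return spring always pulls it home, 3 N at home to 4.5 N fully out, so it runs back if let go.
- mark (a point): The third long scale line, on the top of the bar. Dark lines: short ticks every 10 mm and long full-width lines at 40, 80 and 120 mm, the first, second and third to come out as the arm is drawn. At the start all are inside the sleeve, this one 120 mm behind its mouth.
- mouth (a point): Centre of the sleeve's open end, on its dark collar, level with the top of the bar (142 mm above the bench; the sleeve's top is 6 mm higher, the collar's 8). Its y axis is level and points the way the arm draws out; x is level, across the arm; z is up.
- grip (a point): Wooden thumb grip: upright block on the arm, 20 mm across it, 26 mm along it, its top 43 mm above the bar, 185 mm above the bench. This point is on its centre line 165 mm above the bench, 50 mm from the eye and, arm home, 25 mm from the mouth. Take it from above, fingers closing across the arm (x of the mouth). The pin's handle stands beside it, its top 191 mm above the bench.
- workboard: The plywood work board, 600 mm long, 200 mm wide under the violin's body and 140 mm under its neck, 20 mm thick, fixed to the bench, carrying violin, sleeve and two steel brackets that straddle the neck. Origin at the centre line on the bench, 70 mm beyond the mouth of the sleeve; y points the way the arm draws out.
- violin: Varnished violin without fingerboard, bridge and strings, fixed belly up on the board under the arm, body 355 mm long and up to 208 mm wide along the board's y axis; its arched top reaches 87 mm above the bench. Same origin as the work board.
- dowel: Thin pale wooden dowel, 7 mm by 105 mm, standing in the tool block; leave it there.
- awl: Awl with a dark pear-shaped wooden handle 26 mm wide, its top 111 mm above the bench, standing in the tool block; leave it there.
- glue_jar: Amber jar with a white lid, 60 mm in diameter and 85 mm high.
- brush: Flat brush lying on the bench.
- spool_clamp1: Wooden spool clamp, 28 mm in diameter and 86 mm high, standing.
- spool_clamp2: A second spool clamp like the first.
- varnish: Amber bottle, 48 mm in diameter and 115 mm high.
- bridge_blank: Small flat maple bridge blank, 42 x 32 x 6 mm, lying on the bench.
- pointer_pin: The whole pin; origin at its tip, z up along it, 96 mm long.
Not all that is in view belongs to the job. What is shaped like the pointer_pin but green or purple is not meant.

How it is judged:
By the outcome, as a careful person would: the job done as asked, in the order asked, and still so for the second after the job is handed in, while the arm keeps its last pose, push and grip.
It also fails if it takes over 64 s, if anything falls off the work surface, if the arm or the gripper's body presses on something with over 40 N, if the wrist force passes 120 N, or if a joint passes its speed limit or range.

### The arm

A 6-joint arm with a two-finger parallel gripper is mounted at the origin on the work surface. World frame = base frame: x ahead of the robot, y to its left, z up, the work surface at z = 0. Lengths are in m, angles in rad, forces in N, time in s.
With the tool pointing down it reaches from about 0.35 to 0.8 m from the base axis. Payload 7.3 kg.
Tool frame: the origin (TCP) lies between the finger pads; the fingertips stand 25 mm ahead of it and the grasp point (between the pads) lies 6 mm ahead of it (r.tip_extent is the distance from the TCP to the fingertips, in m); z points along the fingers, y is the line along which they close (so a half turn about z gives the same grasp; the last joint's range is limited). The gripper opens to 85 mm and grips with 20 to 120 N. Pads are 22 mm wide; open, the fingers measure 114 mm over their backs; the gripper's body (76 mm by 85 mm) begins 54 mm behind the grasp point. The pads swing forward as they close: fully open they stand 13 mm farther back than shut.
Start: joints at [1.039, 0.342, 1.524, -0, 1.275, -0.146], TCP at [0.198, 0.486, 0.256] pointing down, gripper open.
Joint ranges: [-2.53, 2.53], [-0.77, 2.02], [0.04, 2.7], [-1, 4.14], [0.28, 2.66], [-3.11, 3.11]. Speed limits (rad/s): [2.57, 2.57, 3.14, 3.14, 3.14, 3.14].

### API

Orientations are given as a unit quaternion [x, y, z, w].
In Python, from workcell import r, command_gripper, optics gives the robot as it stands. The module is installed in compiled form; this text tells all that it offers. Calls block until the motion is done:
- r.reach(position, orientation): joint-space move of the TCP to a pose.
- r.move_straight(position, orientation=None, speed=0.15, max_force=None): straight line of the TCP; orientation=None keeps the orientation; speed is the mean speed in m/s. With max_force (N) it stops when the force on the tool has changed by that much, and returns True; else False.
- r.movej(angles): joint-space move.
- command_gripper(opening, force=None): finger opening in m; force is the grip in N (None keeps the last); returns when the fingers have stopped.
- r.hold(seconds).
- r.solve_ik(position, orientation): joint angles nearest the present ones, or None.
- r.read_state(): the state.
- optics.get_image(name): name is "scene" or "top" or "wrist"; returns (picture, depth): 420x560x3 uint8, red, green, blue; 420x560 float32, m along the optical axis (not along the pixel's ray), 0 where there is no reading.
- optics.camera_model(name): a dict with "K" (3x3 intrinsics, pixels), "R" (3x3) and "t" (3): a world point X has camera coordinates R X + t; the wrist camera has in their place "tool_from_camera" (4x4, takes a point from camera to tool coordinates, whose origin is the TCP and whose axes are the flange's). Camera axes: x right, y down, z forward; pixel columns grow to the right and rows downward; lengths in m; the calibration is good to about 2 mm. A picture is of the moment at which its call begins: read the wrist's pose just before it. camera_model takes no time and is no camera call.
A pose or a line that the arm cannot do raises r.PlanningError and nothing moves.
- r.finish_job(): hands the job in; it is judged then, once.
The state is a dict: "time_s": time; "joint_positions": joint angles; "dq": joint speeds; "tau": joint torques, N m; "eef_pos": TCP position; "eef_rot": TCP orientation; "contact_force": force on the tool from outside, world axes, zero at the start; "torque": the same for the moment, N m; "grip_width": finger opening in m; "grip_force": force on a finger pad.
Only numpy, scipy, OpenCV 4.12 (cv2) and the standard library are available. Lean on these libraries where they do the work, as an engineer would, in place of code of your own. Each camera call takes 0.05 s, during which the arm holds its last target. There are 200 camera calls.

## Working session

There is one attempt and no reset: what is moved stays moved. The work goes in short steps, each a Python script; the robot and the scene stay as the last script left them, time stands still between calls to the robot, and variables do not carry over. Pictures are saved under pics/ and viewed, at most 10 in all, crops included, and the job is handed in when it is done.

```bash
mkdir -p pics; cat > h.py <<'E'
import numpy as np, cv2
from scipy.spatial.transform import Rotation as Rn
from workcell import r, command_gripper, optics
def shot(n):
    s=r.read_state(); im,d=optics.get_image(n); m=optics.camera_model(n); K=np.array(m["K"])
    if n=="wrist":
        T=np.eye(4); T[:3,:3]=Rn.from_quat(s["eef_rot"]).as_matrix(); T[:3,3]=s["eef_pos"]
        T=T@np.array(m["tool_from_camera"])
    else:
        T=np.eye(4); T[:3,:3]=np.array(m["R"]).T; T[:3,3]=-T[:3,:3]@np.array(m["t"])
    return im,d,K,T
def plane(u,v,z,K,T):
    p=np.c_[np.atleast_1d(u),np.atleast_1d(v),np.ones(np.size(u))]@np.linalg.inv(K).T@T[:3,:3].T
    c=T[:3,3]; return c+p*((z-c[2])/p[:,2])[:,None]
def cloud(d,K,T):
    v,u=np.mgrid[:d.shape[0],:d.shape[1]]
    p=np.stack([(u-K[0,2])/K[0,0]*d,(v-K[1,2])/K[1,1]*d,d],-1)
    return p@T[:3,:3].T+T[:3,3]
def save(n,im): cv2.imwrite("pics/"+n+".png",im[:,:,::-1])
def down(yaw): # tool z down, tool y along (cos,sin)(yaw)
    y=np.array([np.cos(yaw),np.sin(yaw),0]); z=np.array([0,0,-1.]); x=np.cross(y,z)
    return Rn.from_matrix(np.c_[x,y,z]).as_quat()
E
python3 - <<'E'
from h import *
for n in("top","scene"):
    im,d,K,T=shot(n); save(n,im); np.savez(n,im=im,d=d,K=K,T=T); print(n,K[0,0],T[:3,3],T[:3,2])
s=r.read_state();print(s)
E
```

```text
top 433.69871447807856 [ 0.38566998 -0.03006735  1.29516472] [ 0.15652849  0.00451745 -0.98766311]
scene 531.3826114130017 [ 0.99420572 -0.80205546  0.90444589] [-0.35747788  0.65488429 -0.66583491]
{'time_s': 0.1, 'joint_positions': array([ 1.03901683e+00,  3.42657801e-01,  1.52492185e+00,  1.19743901e-06,
        1.27539807e+00, -1.46013494e-01]), 'dq': array([ 0.00199171, -0.00286566, -0.00348059,  0.0002513 , -0.00283302,
        0.00057761]), 'tau': array([ 1.43129902e-03, -4.34447479e+01, -2.46490073e+01, -2.55003606e-04,
        4.56944254e-03,  2.10114763e-05]), 'eef_pos': array([0.19736159, 0.48614296, 0.25569284]), 'eef_rot': array([ 1.91689351e-01,  9.81455406e-01, -6.52952565e-04, -2.30770223e-04]), 'contact_force': array([ 0.94715164, -0.03661865,  0.35255868]), 'torque': array([ 0.00470643, -0.01452961,  0.05624726]), 'grip_force': 0.0, 'grip_width': 0.08530314760450211}
```

View pics/top.png

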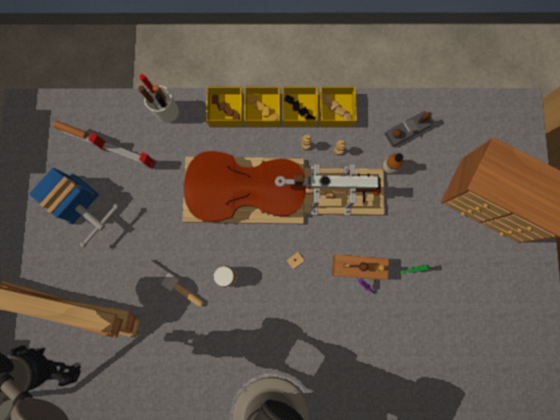

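View pics/scene.png

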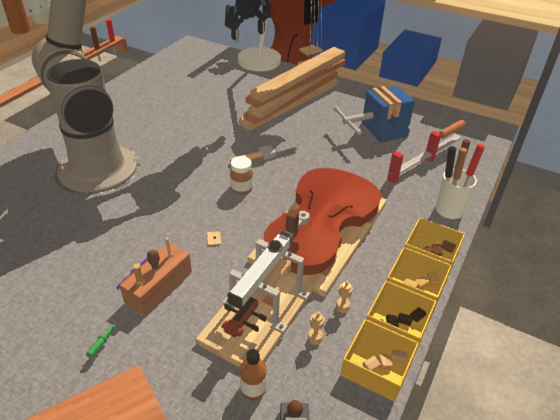

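Top view: the violin is at (245,187), the eye at about (280,181) and the sleeve at 310–378 × 182, so the arm draws to the left (+y). The tool block is at (360,267). In the scene view, the block's three standing items are a brass one at (140,272), a dark awl at (153,258) and a pale dowel at (168,243). The lookalikes lie on the bench: green at (100,341) and purple near (135,270). The brass one fits the pin, and I'll confirm it in a crop.

```bash
python3 - <<'E'
from h import *
a=np.load("top.npz");b=np.load("scene.npz")
A=cv2.resize(a["im"][155:295,265:425],None,fx=2.5,fy=2.5*1,interpolation=cv2.INTER_CUBIC)
A=cv2.resize(a["im"][160:290,265:400],(400,385),interpolation=cv2.INTER_CUBIC)
B=cv2.resize(b["im"][225:321,105:205],(400,385),interpolation=cv2.INTER_CUBIC)
save("crop1",np.hstack([A,B]))
# block top by height
P=cloud(a["d"],a["K"],a["T"]);hs=cv2.cvtColor(a["im"],cv2.COLOR_RGB2HSV)
m=(np.abs(P[...,2]-.06)<.006); m[:,:320]=0;m[:245]=0;m[295:]=0;m[:,400:]=0
q=P[m];print(len(q)); rc=cv2.minAreaRect((q[:,:2]*1000).astype(np.float32));print("block",rc,cv2.boxPoints(rc))
m=(np.abs(P[...,2]-.148)<.005);m[:,:300]=0;m[:160]=0;m[205:]=0;m[:,385:]=0
q=P[m];print(len(q));rc=cv2.minAreaRect((q[:,:2]*1000).astype(np.float32));print("sleeve",rc,cv2.boxPoints(rc))
for uv,z in(((280,181),.142),((325,181),.158)):print(plane(*uv,z,a["K"],a["T"]))
P=cloud(b["d"],b["K"],b["T"])
for u,v in((140,266),(153,256),(303,216),(274,245)):print(u,v,P[v,u])
E
```

```text
1019
block ((405.3853454589844, -252.05255126953125), (151.1937713623047, 82.80499267578125), 85.45703125) [[ 358.12512 -324.13257]
 [ 440.66998 -330.69128]
 [ 452.64557 -179.97253]
 [ 370.1007  -173.41382]]
654
sleeve ((643.4389038085938, -186.34677124023438), (214.1874237060547, 28.97856903076172), 89.24211883544922) [[ 627.5343  -293.23947]
 [ 656.5104  -293.62277]
 [ 659.3435   -79.45407]
 [ 630.36743  -79.07077]]
[[ 0.64599976 -0.02508816  0.142     ]]
[[ 0.64247129 -0.14580977  0.158     ]]
140 266 [ 0.41798124 -0.29648006  0.10747494]
153 256 [ 0.42372666 -0.2624784   0.10872523]
303 216 [ 0.64347664 -0.02095376  0.13202219]
274 245 [ 0.64485339 -0.15250178  0.15828079]
```

View pics/crop1.png

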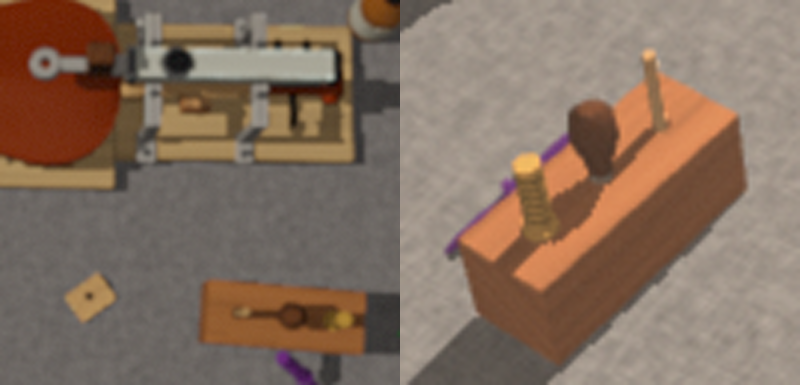

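The brass ribbed pin is confirmed: it is upright at the end of the block nearest −y, with its top at z≈0.107 where about 0.109 is expected. The awl is in the middle and the dowel at the far end. The green and purple ones lie on the bench. Next is a closer wrist look.

```bash
python3 - <<'E'
from h import *
print(np.round(optics.camera_model("wrist")["tool_from_camera"],3), optics.camera_model("wrist")["K"][0][0])
R0=Rn.from_quat(r.read_state()["eef_rot"]).as_matrix();print("tool y",R0[:,1],r.tip_extent)
for p in([.41,-.28,.33],[.645,-.02,.33]):
  for y in(0,np.pi):
    print(p,y,r.solve_ik(p,down(y)))
q=[down(y) for y in(0,np.pi)]
js=[r.solve_ik([.41,-.28,.33],k) for k in q]
k=min((i for i in(0,1) if js[i] is not None),key=lambda i:abs(js[i][5]))
print("using",k)
r.reach([.41,-.28,.33],q[k])
im,d,K,T=shot("wrist");save("w1",im);np.savez("w1",im=im,d=d,K=K,T=T);print(T[:3,3],r.read_state()["time_s"])
E
```

```text
[[-0.001 -0.947 -0.321  0.083]
 [ 1.    -0.001 -0.    -0.   ]
 [-0.    -0.321  0.947 -0.117]
 [ 0.     0.     0.     1.   ]] 293.9038227097891
tool y [ 0.3762688   0.92650953 -0.00137016] 0.025
[0.41, -0.28, 0.33] 0 [-7.53670151e-01  2.40153775e-01  1.46268437e+00 -4.44089210e-16
  1.43875451e+00 -7.53670151e-01]
[0.41, -0.28, 0.33] 3.141592653589793 [-7.53670151e-01  2.40153775e-01  1.46268437e+00 -4.44089210e-16
  1.43875451e+00  2.38792250e+00]
[0.645, -0.02, 0.33] 0 [-1.49668871e-01  5.40061846e-01  1.00983253e+00 -4.44089210e-16
  1.59169828e+00 -1.49668871e-01]
[0.645, -0.02, 0.33] 3.141592653589793 [-1.49668871e-01  5.40061846e-01  1.00983253e+00 -4.44089210e-16
  1.59169828e+00  2.99192378e+00]
using 0
[ 0.40933123 -0.19712949  0.44728458] 2.9583
```

View pics/w1.png

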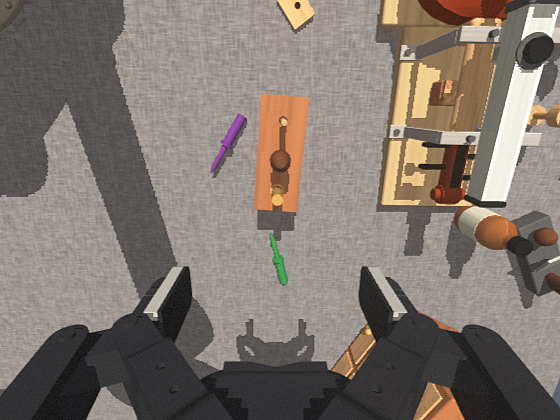

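Wrist view: the block runs from (283,95) to (275,212), the pin's brass is at about (277,197), the awl at (280,160), the dowel at (284,122), purple at (228,143) and green at (278,260). I'll measure the pin from the brass mask and depth.

```bash
python3 - <<'E'
from h import *
a=np.load("w1.npz");im,d,K,T=a["im"],a["d"],a["K"],a["T"]
P=cloud(d,K,T)
w=np.zeros(d.shape,bool);w[85:225,245:315]=1
m=w&(np.abs(P[...,2]-.06)<.003)
rc=cv2.minAreaRect((P[m][:,:2]*1000).astype(np.float32));print("block",rc)
bx=cv2.boxPoints(rc);print(bx)
hs=cv2.cvtColor(im,cv2.COLOR_RGB2HSV)
print(hs[201,277],hs[188,277],hs[160,280],hs[110,265])
w[:180]=0
t=w&(P[...,2]>.104);v,u=np.nonzero(t);print("pin top",len(u),u.mean(),v.mean(),P[t].mean(0),P[t].min(0),P[t].max(0))
f=w&(hs[...,0]>14)&(hs[...,1]>90)&(hs[...,2]>90);v,u=np.nonzero(f);print("brass",len(u),u.min(),u.max(),v.min(),v.max())
E
```

```text
block ((415.522216796875, -254.65289306640625), (150.28750610351562, 60.126609802246094), 85.38379669189453)
[[ 379.5088  -327.13336]
 [ 439.44037 -331.9724 ]
 [ 451.53564 -182.17242]
 [ 391.60406 -177.33337]]
[ 18 151 242] [ 17 151 183] [ 10 141 136] [ 11 149 215]
pin top 117 276.5213675213675 199.6239316239316 [ 0.41167512 -0.29279169  0.12888656] [ 0.40517097 -0.30589954  0.10464062] [ 0.41844448 -0.19712949  0.44728458]
brass 246 270 283 183 205
```

The block measures 150×60 as stated, with its y axis along (0.0805, 0.9968). The end hole comes out at (0.412,−0.2995), which matches the pin top seen in depth. Now I grasp it, lift, and stop on the way for a look at the gauge.

```bash
python3 - <<'E'
from h import *
p=np.array([.4119,-.2995]);q=down(-.0805)
command_gripper(.06,60)
r.reach([*p,.17],q)
r.move_straight([*p,.0955],speed=.1)
command_gripper(0,60);s=r.read_state();print(s["grip_width"],s["grip_force"],s["contact_force"])
r.move_straight([*p,.19],speed=.12)
s=r.read_state();print(s["grip_width"],s["grip_force"])
r.reach([.645,-.14,.30],down(0))
im,d,K,T=shot("wrist");save("w2",im);np.savez("w2",im=im,d=d,K=K,T=T)
s=r.read_state();print(s["grip_width"],s["grip_force"],s["time_s"],s["eef_pos"])
E
```

```text
0.01270162132805238 58.34419012069702 [-0.24276588  0.95637043  3.96222113]
0.012392531487659085 58.42142701148987
0.012447274858552546 58.420663475990295 7.55 [ 0.64411835 -0.14124144  0.29915102]
```

View pics/w2.png

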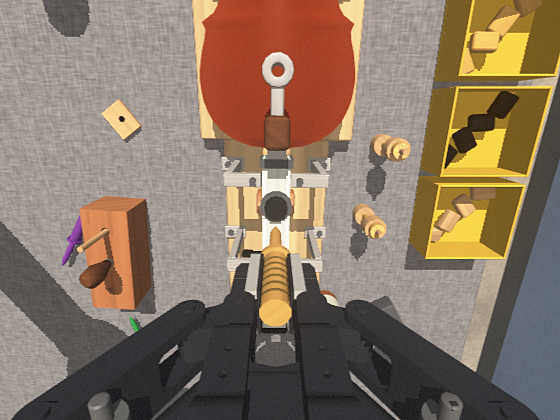

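Wrist view: the pin is held upright, with its handle at (275,290) and tip at about (277,230). The eye ring is at (277,69), the grip at (277,131), the mouth collar at about (277,160) and the button at (275,207).

```bash
python3 - <<'E'
from h import *
a=np.load("w2.npz");im,d,K,T=a["im"],a["d"],a["K"],a["T"]
P=cloud(d,K,T);hs=cv2.cvtColor(im,cv2.COLOR_RGB2HSV)
print(hs[69,264],hs[69,277],hs[207,275],hs[235,277],hs[290,275])
w=np.zeros(d.shape,np.uint8);w[45:93,255:300]=1
m=(w&(hs[...,1]<60)&(hs[...,2]>110)).astype(np.uint8)
cs,h=cv2.findContours(m,cv2.RETR_CCOMP,cv2.CHAIN_APPROX_NONE)
for c,hh in zip(cs,h[0]):
    if len(c)>15:
        (u,v),ax,_=cv2.fitEllipse(c);print("hole" if hh[3]>=0 else "outer",u,v,ax,plane(u,v,.142,K,T)[0],len(c))
E_=(m>0)&(np.abs(P[...,2]-.142)<.004)
print("eye top cloud",P[E_].mean(0),np.ptp(P[E_],0))
w[:]=0;w[190:225,258:294]=1
b=((w>0)&(hs[...,2]<70)).astype(np.uint8);c=max(cv2.findContours(b,0,1)[0],key=cv2.contourArea);(u,v),ax,_=cv2.fitEllipse(c)
print("button",u,v,ax,plane(u,v,.158,K,T)[0])
w[:]=0;w[105:152,255:300]=1
g=(w>0)&(np.abs(P[...,2]-.185)<.004);print("grip top",P[g].mean(0),np.ptp(P[g],0))
s=np.zeros(d.shape,bool);s[165:245,255:300]=1
g=s&(np.abs(P[...,2]-.148)<.003);q=P[g]
for lo in np.arange(-.19,-.09,.015):
    k=q[(q[:,1]>lo)&(q[:,1]<lo+.015)]
    if len(k)>8:print(round(lo,3),k[:,0].min(),k[:,0].max())
# pin axis per height
w[:]=0;w[222:325,255:297]=1
br=(w>0)&(hs[...,0]>12)&(hs[...,0]<32)&(hs[...,1]>90)&(P[...,2]>.19)&(P[...,2]<.36)
for z in np.arange(.215,.33,.012):
    k=P[br&(np.abs(P[...,2]-z)<.006)]
    if len(k)>4:print("pin z%.3f"%z,k[:,0].min(),k[:,0].max(),(k[:,0].min()+k[:,0].max())/2,"ymax",k[:,1].max(),len(k))
st=r.read_state();print(st["eef_pos"],Rn.from_quat(st["eef_rot"]).as_matrix()[:,1:].round(4))
E
```

```text
[ 18  26 226] [  7 185 171] [19 40 71] [ 18 148 210] [ 18 149 182]
outer 277.3142395019531 70.78886413574219 (30.111814498901367, 38.883445739746094) [ 0.64557192 -0.02692776  0.142     ] 116
hole 277.42901611328125 69.4209213256836 (13.468708038330078, 15.71185302734375) [ 0.64566815 -0.02587085  0.142     ] 41
eye top cloud [ 0.64549015 -0.02681499  0.14136864] [0.02652354 0.03115634 0.00616072]
button 275.14013671875 207.50926208496094 (20.619571685791016, 22.004579544067383) [ 0.64357684 -0.14400578  0.158     ]
grip top [ 0.64451366 -0.0754636   0.18417185] [0.0195021  0.02562501 0.00591735]
-0.19 0.6303216794583894 0.6554560957601575
-0.175 0.6304433940729564 0.6562310058886361
-0.16 0.6282084211154908 0.658766380306258
-0.145 0.6291327578355348 0.6586340426730359
-0.13 0.6312030047278894 0.6566726828059719
-0.115 0.6289026814728963 0.6590442750267497
pin z0.227 0.6407310464625623 0.6469731057252068 0.6438520760938846 ymax -0.13599108194441592 41
pin z0.239 0.6401095278308383 0.6468495278213584 0.6434795278260983 ymax -0.13601907039642785 79
pin z0.251 0.6403089973546306 0.6466778907493377 0.6434934440519842 ymax -0.13614400108999902 38
pin z0.263 0.6353735011581708 0.6515824252555794 0.6434779632068751 ymax -0.13084398661784954 243
pin z0.275 0.6370156346162642 0.6498155708957525 0.6434156027560083 ymax -0.1298570322327703 227
pin z0.287 0.637000499815437 0.6495499938890231 0.64327524685223 ymax -0.13243391310372435 307
pin z0.299 0.6369992290624199 0.6495703707361632 0.6432847998992915 ymax -0.13188070112666733 399
pin z0.311 0.6366423150827711 0.6504213700364919 0.6435318425596315 ymax -0.13232839997165996 974
[ 0.64411835 -0.14124144  0.29915102] [[ 1.0e+00 -1.8e-03]
 [-1.7e-03  2.0e-04]
 [-1.8e-03 -1.0e+00]]
```

The measurements agree with the given sizes: grip to eye 49.5 mm (50 expected), eye to button about 119 mm (120 expected), heights as stated. I'll use the eye-minus-pin offset from the same view, hover just above the eye and check with another look.

```bash
python3 - <<'E'
from h import *
r.move_straight([.6471,-.0258,.30],down(0),speed=.12)
r.move_straight([.6471,-.0258,.2365],speed=.08)
r.hold(.2)
im,d,K,T=shot("wrist");save("w3",cv2.resize(im[200:410,140:420],None,fx=2.8,fy=2.8,interpolation=cv2.INTER_CUBIC));np.savez("w3",im=im,d=d,K=K,T=T)
s=r.read_state();print(s["eef_pos"],s["contact_force"],s["time_s"],s["grip_width"])
E
```

```text
[ 0.64723756 -0.02580873  0.23698021] [-0.08771357  0.21649442 -0.35742729] 9.8417 0.012164394599377217
```

View pics/w3.png

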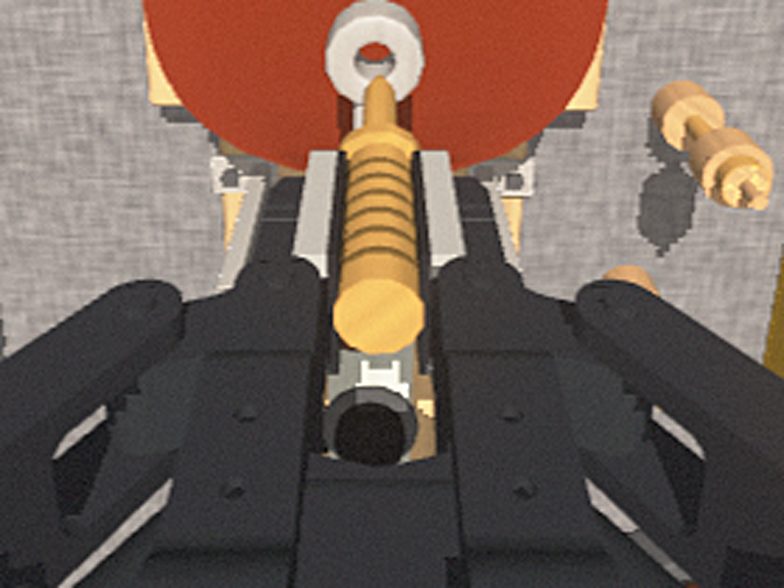

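The hover crop shows the tip at crop (377,76), just above and in front of the eye hole, whose centre is at about crop (375,55). I'll compute the residual from this view.

```bash
python3 - <<'E'
from h import *
a=np.load("w3.npz");im,d,K,T=a["im"],a["d"],a["K"],a["T"]
P=cloud(d,K,T);hs=cv2.cvtColor(im,cv2.COLOR_RGB2HSV)
w=np.zeros(d.shape,bool);w[195:245,250:300]=1
m=w&(hs[...,1]<60)&(np.abs(P[...,2]-.142)<.0025)
q=(P[m][:,:2]*1000).astype(np.float32)
c,rad=cv2.minEnclosingCircle(q);print("ring",c,rad,len(q),q.min(0),q.max(0))
br=w&(hs[...,0]>12)&(hs[...,0]<32)&(hs[...,1]>90)&(P[...,2]>.147)&(P[...,2]<.2)
v,u=np.nonzero(br);i=v.argmin();print("tip px",u[v==v.min()],v.min(),P[br][i])
tz=a["T"][2,3]*0+.2370-.0825
for z in(tz-.001,tz,tz+.001):print("tip at",z,plane(u[v==v.min()].mean(),v.min()-.3,z,K,T)[0])
for z in np.arange(.152,.186,.005):
    k=P[br&(np.abs(P[...,2]-z)<.0025)]
    if len(k)>3:print("z%.3f"%z,(k[:,0].min()+k[:,0].max())/2,np.ptp(k[:,0]),"ymax",k[:,1].max())
E
```

```text
ring (645.1820068359375, -25.457679748535156) 13.743858337402344 657 [631.9014  -38.04347] [658.50415  -12.053215]
tip px [274 275 276] 227 [ 0.6460338  -0.02304631  0.15839405]
tip at 0.15349999999999997 [ 0.64676468 -0.02479636  0.1535    ]
tip at 0.15449999999999997 [ 0.64676214 -0.02439155  0.1545    ]
tip at 0.15549999999999997 [ 0.6467596  -0.02398675  0.1555    ]
z0.162 0.6470872086827921 0.003517746490438012 ymax -0.021689723865186347
z0.167 0.64710229408881 0.006252618376302199 ymax -0.021200019515696097
z0.172 0.6467082168816982 0.006792364392768757 ymax -0.02095874055183032
z0.177 0.6467211343381676 0.00663355806016519 ymax -0.021125691100987207
z0.182 0.6466912628700503 0.0064774220775182245 ymax -0.021067380779053096
```

The pin axis is at (0.6468,−0.0249) and the ring centre at (0.6453,−0.0253), so I correct by (−1.5,−0.4) mm and descend with a force limit. Seated means TCP z≈0.1775.

```bash
python3 - <<'E'
from h import *
r.move_straight([.6457,-.0262,.2365],speed=.03)
h=r.move_straight([.6457,-.0262,.175],speed=.035,max_force=8)
s=r.read_state();print(h,s["eef_pos"],s["contact_force"],s["time_s"],s["grip_width"],s["torque"])
E
```

```text
True [ 0.64570003 -0.02620939  0.1779112 ] [-1.0797239  -0.71140031  5.23136633] 11.625 0.012523375341215214 [ 0.02199323  0.14751277 -0.03374557]
```

Seated at z=0.178 as expected. Now I release, rise, shut the fingers and look.

```bash
python3 - <<'E'
from h import *
command_gripper(.045,60)
r.move_straight([.6457,-.0262,.24],speed=.1)
command_gripper(0,60)
r.move_straight([.6436,-.145,.24],down(.0),speed=.15)
im,d,K,T=shot("wrist");save("w4",im);np.savez("w4",im=im,d=d,K=K,T=T)
P=cloud(d,K,T);hs=cv2.cvtColor(im,cv2.COLOR_RGB2HSV)
br=(P[...,2]>.17)&(P[...,2]<.2)&(P[...,1]>-.05)&(P[...,1]<0)&(abs(P[...,0]-.645)<.03)
q=P[br];print("pin",np.median(q,0),q.min(0),q.max(0),len(q))
b=(P[...,2]>.152)&(P[...,2]<.163)&(abs(P[...,0]-.644)<.02)&(abs(P[...,1]+.145)<.02)
q=P[b];print("button",q.min(0),q.max(0),len(q))
print(r.read_state()["time_s"])
E
```

```text
pin [ 0.64488558 -0.02708651  0.1904338 ] [ 0.63772719 -0.03314185  0.17019074] [ 0.65175044 -0.01879584  0.19296814] 879
button [ 0.6326075  -0.15601477  0.15206914] [ 0.65421593 -0.13452623  0.15968748] 670
14.3167
```

View pics/w4.png

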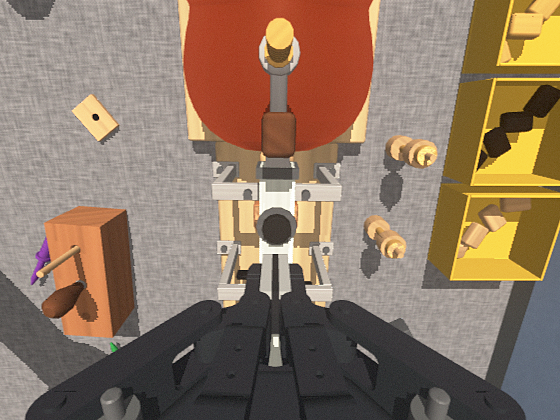

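The pin stands in the eye at (280,40) with its top at z=0.1905 (0.191 expected). The button is centred at (0.6434,−0.1453). Now I press it.

```bash
python3 - <<'E'
from h import *
r.move_straight([.6434,-.1453,.19],speed=.1)
h=r.move_straight([.6434,-.1453,.172],speed=.02,max_force=14)
s=r.read_state();print(h,s["eef_pos"],s["contact_force"],s["time_s"])
r.move_straight([.6434,-.1453,.24],speed=.12)
im,d,K,T=shot("wrist");P=cloud(d,K,T)
b=(abs(P[...,0]-.6434)<.006)&(abs(P[...,1]+.1453)<.006)
print("button z",np.median(P[b][:,2]))
m=(abs(P[...,2]-.185)<.004)&(P[...,1]>-.1)&(P[...,1]<-.05)&(abs(P[...,0]-.645)<.02);q=P[m];print("grip",q.min(0),q.max(0))
E
```

```text
True [ 0.64358627 -0.14536013  0.17658106] [-1.97095414  0.40823807  5.29667362] 15.6667
button z 0.25135255081293767
grip [ 0.63467154 -0.08862185  0.18100602] [ 0.65445528 -0.06277582  0.18691892]
```

Contact stopped at z=0.1766, which matches "fully in" (0.1765). Next I move to the grip, verify the button height on the way, grasp and draw 120 mm.

```bash
python3 - <<'E'
from h import *
g=np.array([.6446,-.0757]);ax=np.array([.0135,.9999]);q=down(-.0135)
command_gripper(.06,60)
r.move_straight([.644,-.19,.24],q,speed=.2);r.hold(.1)
im,d,K,T=shot("wrist");P=cloud(d,K,T)
b=(abs(P[...,0]-.6434)<.006)&(abs(P[...,1]+.1453)<.006);print("button z",np.median(P[b][:,2]))
top=(P[...,2]>.180)&(P[...,2]<.2)&(P[...,1]>-.05)&(P[...,1]<0)&(abs(P[...,0]-.645)<.03);print("pin",np.median(P[top],0))
r.move_straight([*g,.24],q,speed=.2)
h=r.move_straight([*g,.173],speed=.08,max_force=10);print(h)
command_gripper(0,70)
s=r.read_state();print(s["eef_pos"],s["contact_force"],s["grip_width"],s["grip_force"])
if .017<s["grip_width"]<.022 and not h:
    e=g+ax*.120
    h=r.move_straight([*e,.173],speed=.05,max_force=20);r.hold(.3)
    s=r.read_state();print(h,s["eef_pos"],s["contact_force"],s["grip_width"],s["grip_force"],s["time_s"])
    im,d,K,T=shot("wrist");np.savez("w5",im=im,d=d,K=K,T=T);save("w5",im)
E
```

```text
button z 0.15126351333542942
pin [nan nan nan]
False
[ 0.64545846 -0.07570539  0.17368029] [3.86993136 1.2166553  2.64304018] 0.019144674368080053 69.73955154418945
False [0.64710445 0.04299907 0.17367897] [ 5.13299016 -4.16231786  2.21947147] 0.019005315061907356 69.80891346931458 22.525
  return _methods._mean(a, axis=axis, dtype=dtype,
  ret = um.true_divide(
```

View pics/w5.png

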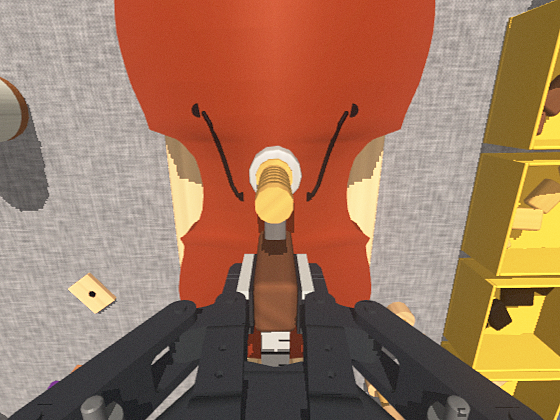

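Wrist view: the grip is held at (275,290), and the pin is still seated in the eye at (275,180). The button reads in (0.1513). The TCP moved 118.7 mm because the spring holds it back slightly, so I'll add the missing 1.3 mm and check the third line at the mouth in the scene view.

```bash
python3 - <<'E'
from h import *
r.move_straight([.6462,.0456,.173],speed=.02);r.hold(.4)
s=r.read_state();print(s["eef_pos"],s["contact_force"],s["grip_force"],s["time_s"])
im,d,K,T=shot("wrist");P=cloud(d,K,T);hs=cv2.cvtColor(im,cv2.COLOR_RGB2HSV)
m=(hs[...,1]<60)&(np.abs(P[...,2]-.142)<.0025)&(P[...,1]>.07)&(P[...,1]<.12)&(abs(P[...,0]-.6465)<.02)
c,rad=cv2.minEnclosingCircle((P[m][:,:2]*1000).astype(np.float32));print("ring",c,rad,m.sum())
pt=(P[...,2]>.186)&(P[...,2]<.195)&(abs(P[...,1]-.095)<.02)&(abs(P[...,0]-.6465)<.02);print("pin top",np.median(P[pt],0),pt.sum())
a=np.load("scene.npz")
im,d,K,T=shot("scene");np.savez("s2",im=im,d=d,K=K,T=T)
def px(X):
    p=K@(T[:3,:3].T@(np.array(X)-T[:3,3]));return p[:2]/p[2]
mo=px([.6441,-.1005,.142]);print("mouth px",mo,"per 10mm",px([.6442,-.0905,.142])-mo)
u,v=mo.astype(int);print(u-40,v-30);save("s2",cv2.resize(im[v-45:v+30,u-40:u+60],(800,600),interpolation=cv2.INTER_CUBIC))
E
```

```text
[0.6471223  0.04430173 0.17368359] [ 5.18335046 -3.93493733  1.22534979] 69.79520916938782 23.225
ring (647.1282348632812, 94.7696762084961) 13.714938163757324 798
pin top [0.64638842 0.09503124 0.19065578] 1208
mouth px [285.93917814 234.90173187] per 10mm [ 2.34365989 -2.89381199]
245 204
```

View pics/s2.png

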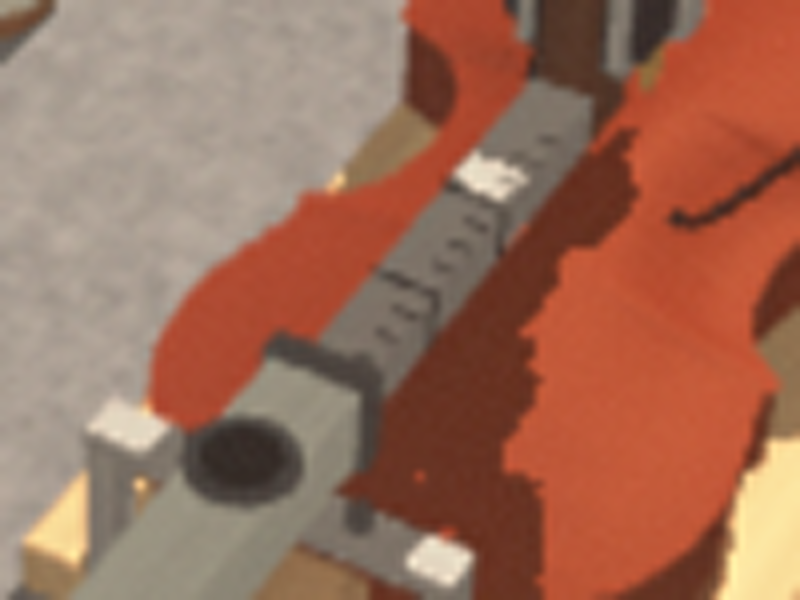

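The scene crop shows the first long line at (485,190), the second at (410,285) and the third at the collar's edge, next in the same spacing. The eye ring moved from y=−0.0253 to 0.0948 and the TCP by 120.0 mm, so the arm is drawn 0.120. The pin top is still at 0.1907, so it stays seated. Handing in.

```bash
python3 -c "
from h import *
print(r.finish_job())"
```

```text
the job is handed in; nothing more can be done
None
```

The job is handed in: the pin is seated in the eye, the lock button is fully in, and the gripper is holding the arm by its grip at 120 mm. By the measured travel that puts the third long line at the sleeve mouth; the collar hid the line itself from the camera.

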